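# Push the swab carton through the returns flap

### The arm

A 6-joint arm with a two-finger parallel gripper is mounted at the origin on a cart in front of the work surface, level with it; the furniture and walls round the work are solid. World frame = base frame: x ahead of the robot, y to its left, z up, the work surface at z = 0. Lengths are in m, angles in rad, forces in N, time in s.
With the tool pointing down it reaches from about 0.4 to 0.825 m from the base axis. Payload 7 kg.
Tool frame: the origin (TCP) lies midway between the tips of the shut fingers; the grasp point (between the pads) lies 19 mm behind it; z points along the fingers, y is the direction in which the jaws open and shut (so a half turn about z gives the same grasp; the last joint's range is limited). The gripper opens to 88 mm and grips with 3 to 60 N. Pads are 19 mm wide; open, the fingers measure 130 mm over their backs; the gripper's body (78 mm by 193 mm) begins 47 mm behind the grasp point.
Start: joints at [-0.993, 0.359, 0.012, 0, -1.224, -0.288], TCP at [0.193, -0.647, 0.196] pointing down, gripper open.
Joint ranges: [-3.07, 3.07], [-1.43, 2.12], [-1.02, 1.25], [-3.03, 1.67], [-3.05, -0], [-3.03, 3.03]. Speed limits (rad/s): [2.39, 2.39, 3.01, 3.14, 3.14, 3.14].

### API

Orientations are given as a rotation vector (axis times angle).
In Python, from bench import r, cams, spotter gives the robot as it stands.
- The arm moves only by the shell command python3 -m inch 'ROWS'. ROWS is JSON, a list of rows, each a list of 7 numbers: the shift along the world's x, y, z in m, then the turn, a rotation vector about the world's x, y, z in degrees, then the opening, from -1 (shut) to 1 (fully open). A call has 1 to 12 rows; each row shifts and turns the commanded pose from where the row before left it; what a row does not reach is not made up. A row lasts 1/8 s, in which the tool goes at most 62.5 mm and 10.7 degrees, less where a joint would pass 70% of its speed; a pose out of reach is approached as far as the arm can. A call is refused whole if a number of a shift passes 0.0625 or a number of a turn 10.7, either way. A call with a gripper value outside its range is refused whole. The fingers move at their own pace and stop on an object; the grip force is fixed at half the most. Time passes only in rows, so rows that do not move let the fingers close. It gives the time, the measured TCP pose, the force and the opening at its end, in the units of the state.
- r.read_state(): the state, without advancing time (a new reading comes with each control period).
- cams.snapshot(name): name is "scene" or "top" or "wrist"; returns the picture (400x640x3 uint8, red, green, blue); there is no depth.
- cams.camera_params(name): a dict with "vertical_fov" (degrees; the focal length in pixels is half the picture's height over the tangent of half this angle, whatever the lens; pixels are square), "cx", "cy" (the principal point, pixels), "origin" and "orientation" of the camera in the world. Camera axes: x right, y down, z forward; pixel columns grow to the right and rows downward; lengths in m; the calibration is good to about 2 mm. A picture is of the moment at which its call begins: read the wrist's pose just before it. camera_params takes no time and is no camera call; for the wrist camera it gives the pose at the moment of the call.
- r.sign_off(): hands the job in, once; it reports no verdict.
Trained networks look in the newest picture that a camera, given by its name, has taken for a name from the list of things; names that differ only in an ending like _2 or _b are one class to them, and where a whole thing is asked for, a point or a joint stands for the part that bears it (a point fixed in the world has none). Each returns a list of dicts, best first, with "score" (0 to 1); they miss things now and then, are a little off and sometimes report something else, mostly with a low value. They report only what shows in the picture. A call takes as long as a camera call.
- spotter.search_frame(camera, query): "bbox" ([centre column, centre row, width, height] in pixels, round what is visible of it).
- spotter.spot_point(camera, query): "point" ([column, row] in pixels: a listed point, or the origin of a listed thing).
The state is a dict: "clock": time; "joints": joint angles; "qvel": joint speeds; "joint_efforts": joint torques, N m; "eef_pos": TCP position; "orientation": TCP orientation; "contact_force": force on the tool from outside, world axes, zero at the start; "ft_torque": the same for the moment, N m; "width": finger opening in m.
Only numpy, scipy, OpenCV 4.12 (cv2) and the standard library are available. Lean on these libraries where they do the work, as an engineer would, in place of code of your own. Each camera call takes 0.05 s, during which the arm holds its last target.

### The job

Push the blue-and-white swab carton along the steel loading deck and in through the orange flap of the returns box, so that it drops inside and the flap swings shut behind it. Only push it, gently, with the fingers: do not grip, lift or tip it over on the deck. Leave the plain pale carton beside it, and everything else, where it is.

Things in the scene. Friction and masses are not known exactly. Their poses are not given: they have to be found in the camera images.
- chute: White returns box with a steel loading deck in front, fixed to the worktop. Origin: on the worktop, under the middle of the flap; +x is the way the carton goes in (away from the robot), z up. Deck top: 80 mm above the origin, from x = -170 mm to its edge, the sill, at x = -12 mm; y = -145 to +145 mm; 5 mm high lips along its two sides, none at the front.
- sill (a point): Middle of the sill (deck edge, at deck height, 12 mm before the flap plane); axes as the chute. Opening above it: 104 mm wide, 66 mm high; jambs at the sill, lintel and clear roof 72 mm above the deck, the lintel 7 mm behind the sill. Slanted guide cheeks 30 mm high on the deck run from 34 mm before the sill, y = +-72 mm, to both edges of the opening.
- collecting_floor (a point): Middle of the floor of the collecting space behind the sill, 76 mm below the deck, 112 mm long (x), 142 mm wide (y). It begins right behind the sill: the carton tips in and drops by itself once its middle is some 10 mm past the sill, so the fingers need not go beyond the sill.
- flap (a joint): Orange flap, 98 mm wide, 57 mm tall, 30 g, hung from its top edge 64 mm above the deck. 0 = hanging shut, grows to 1.45 rad as it swings inward (away from the robot); it cannot swing outward and falls shut by its own weight.
- blue_carton: White carton of swabs with a blue band, to be posted. 51 mm (own x) by 71 mm (own y) by 46 mm high, 40 to 85 g, loose on the deck, to the left or to the right of the opening's line; its x axis points to the flap within 0.25 rad. Origin: centre of its underside.
- pale_carton: Plain pale green-grey carton, 50 x 60 x 47 mm, loose on the other side of the deck; stays there. Origin: centre of its underside.
- green_cap_vial: Glass vial with a green cap, 25 mm diameter, 52 mm high, on the worktop at the left; origin at the centre of its underside. Leave alone.
- red_cap_vial: Glass vial with a red cap, 22 mm diameter, 46 mm high, on the worktop at the left; origin at the centre of its underside. Leave alone.
- blue_cap_bottle: Clear small bottle with a dark blue cap, 33 mm diameter, 100 mm high, on the worktop at the left; origin at the centre of its underside. Leave alone.
- saline_bottle: Clear bottle with a grey-white cap, 67 mm diameter, 148 mm high, on the worktop at the right; origin at the centre of its underside. Leave alone.

How it is judged:
By the outcome, as a careful person would: the job done as asked, in the order asked, and still so for the second after the job is handed in, with the robot touching nothing.
It also fails if it takes over 45 s, if anything falls off the work surface, if the arm or the gripper's body presses on something with over 40 N, if the wrist force passes 120 N, or if a joint passes its speed limit or range.

## Working session

There is one attempt and no reset: what is moved stays moved. The work goes in short steps, Python scripts to look and compute and a shell command to move; the robot and the scene stay as the last step left them, time stands still between calls to the robot, and variables do not carry over. Pictures are saved under pics/ and viewed, and the job is handed in when it is done.

```bash
ls; mkdir -p pics; python3 - <<'E'
from bench import r,cams,spotter
import cv2
s=r.read_state(); print({k:s[k] for k in('clock','eef_pos','orientation','width')})
for n in('scene','top'):
    im=cams.snapshot(n); cv2.imwrite(f'pics/{n}0.png',im[:,:,::-1]); print(n,cams.camera_params(n))
    for q in('blue_carton','pale_carton','sill','collecting_floor','chute'):
        try: print(q,[(d['point'],round(d['score'],2)) for d in spotter.spot_point(n,q)[:2]], [(d['bbox'],round(d['score'],2)) for d in spotter.search_frame(n,q)[:1]] if q in('blue_carton','pale_carton','chute') else '')
        except Exception as e: print(q,e)
print(r.read_state()['clock'])
E
```

```text
pics
{'clock': 0.0, 'eef_pos': array([ 0.19269299, -0.64631479,  0.19460306]), 'orientation': array([ 4.53318871e-01, -3.10833754e+00, -2.61425792e-03]), 'width': 0.08778978550035817}
scene {'vertical_fov': 53.77699149510187, 'cx': 321.14556819580184, 'cy': 191.91428002094096, 'origin': array([-0.11586564,  0.41777466,  0.99015263]), 'orientation': array([-1.1923658 ,  2.3721982 , -0.89196529])}
blue_carton [([318.3, 219.5], 0.89)] [([313.5, 216.1, 29.8, 27.9], 0.92)]
pale_carton [([260.8, 251.5], 0.61)] [([261.0, 244.2, 34.4, 30.8], 0.9)]
sill [] 
collecting_floor [([270.7, 212.6], 0.93)] 
chute [([280.1, 226.2], 0.59)] [([292.6, 223.2, 120.1, 120.7], 0.83)]
top {'vertical_fov': 52.211289364611915, 'cx': 321.59612530602124, 'cy': 198.97107219161185, 'origin': array([ 0.31747298, -0.04935142,  1.26837301]), 'orientation': array([-2.10191856,  2.15610292, -0.14462902])}
blue_carton [([309.1, 213.6], 0.65), ([191.7, 176.1], 0.37)] [([306.6, 212.1, 29.1, 14.5], 0.79)]
pale_carton [([242.4, 213.2], 0.95)] [([243.2, 207.4, 24.7, 19.2], 0.94)]
sill [([276.2, 179.1], 0.65)] 
collecting_floor [([283.7, 168.4], 0.93)] 
chute [([283.7, 184.0], 0.97)] [([277.0, 186.6, 105.4, 107.2], 0.78)]
0.9
```

View pics/scene0.png

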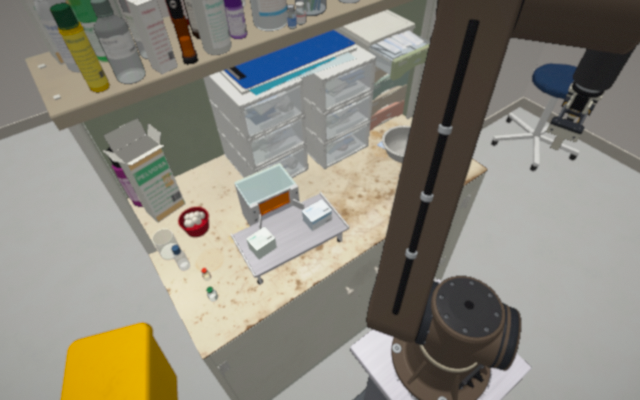

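View pics/top0.png

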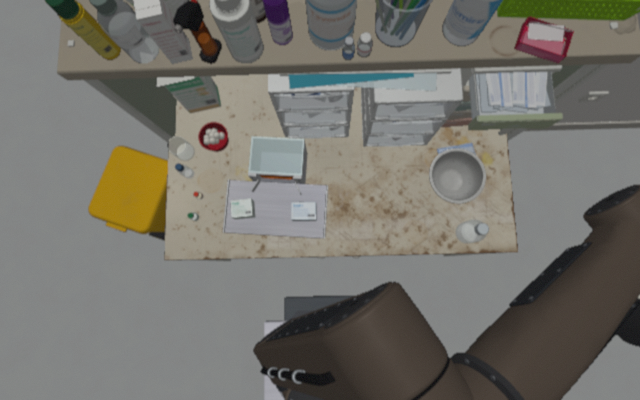

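```bash
python3 - <<'E'
import cv2
a=cv2.imread('pics/top0.png')[120:260,200:360]; cv2.imwrite('pics/topc.png',cv2.resize(a,None,fx=5,fy=4.2/1*1,interpolation=2)[:600] if 0 else cv2.resize(a,None,fx=4,fy=4,interpolation=cv2.INTER_CUBIC))
a=cv2.imread('pics/scene0.png')[150:290,220:380]; cv2.imwrite('pics/scenec.png',cv2.resize(a,None,fx=4,fy=4,interpolation=cv2.INTER_CUBIC))
E
```

```text
(no output)
```

View pics/topc.png

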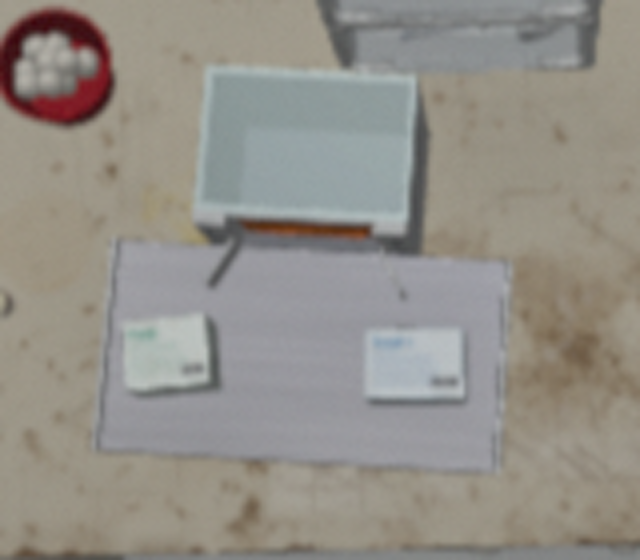

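View pics/scenec.png

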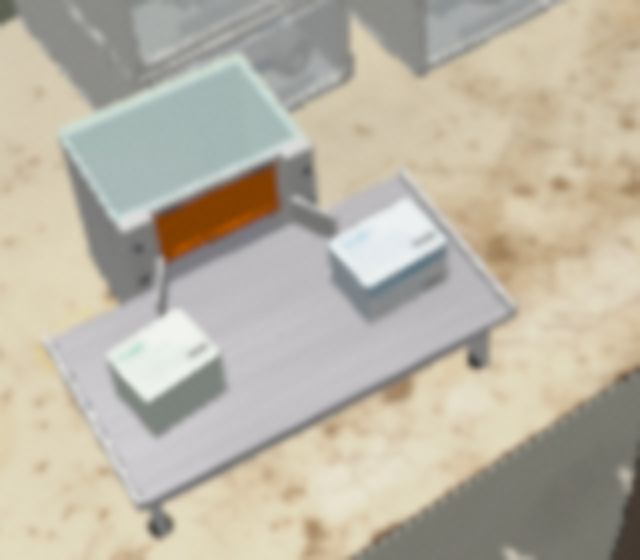

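```bash
cat > h.py <<'E'
import numpy as np
from scipy.spatial.transform import Rotation as R
from scipy.optimize import least_squares
from bench import r,cams,spotter
def ray(p,uv):
    f=200/np.tan(np.radians(p['vertical_fov']/2))
    M=R.from_rotvec(p['orientation']).as_matrix()
    return M@np.array([(uv[0]-p['cx'])/f,(uv[1]-p['cy'])/f,1])
def at_z(p,uv,z):
    d=ray(p,uv);o=p['origin'];return o+d*(z-o[2])/d[2]
def proj(p,P):
    f=200/np.tan(np.radians(p['vertical_fov']/2))
    M=R.from_rotvec(p['orientation']).as_matrix()
    c=(np.atleast_2d(P)-p['origin'])@M
    return np.c_[p['cx']+f*c[:,0]/c[:,2],p['cy']+f*c[:,1]/c[:,2]]
def fit(pw,loc):
    def T(v): 
        c,s=np.cos(v[2]),np.sin(v[2]);return loc@np.array([[c,s],[-s,c]])+v[:2]
    return least_squares(lambda v:(T(v)-pw).ravel(),[0.5,0,0])
E
python3 - <<'E'
from h import *
p=cams.camera_params('top'); q=cams.camera_params('scene')
c=lambda a,o:[(x/4+o[0],y/4+o[1]) for x,y in a]
T=c([(118,240),(510,260),(497,470),(98,450)],(200,120))
S=c([(48,343),(403,175),(515,310),(140,500)],(220,150))
loc=np.array([[-.012,.145],[-.012,-.145],[-.17,-.145],[-.17,.145]])
for P,A in((p,T),(q,S)):
    w=np.array([at_z(P,u,.082)[:2] for u in A]);print(w.round(4))
    f=fit(w,loc);print(f.x,np.abs(f.fun).max())
# carton tops
B=c([(368,328),(465,327),(466,402),(368,401)],(200,120))
w=np.array([at_z(p,u,.126)[:2] for u in B]);f=fit(w,np.array([[.0255,.0355],[.0255,-.0355],[-.0255,-.0355],[-.0255,.0355]]));print('blue top',w.round(4),f.x,np.abs(f.fun).max())
B=c([(330,242),(405,200),(447,242),(370,288)],(220,150))
w=np.array([at_z(q,u,.126)[:2] for u in B]);f=fit(w,np.array([[.0255,.0355],[.0255,-.0355],[-.0255,-.0355],[-.0255,.0355]]));print('blue scene',w.round(4),f.x,np.abs(f.fun).max())
B=c([(123,320),(205,314),(213,385),(130,393)],(200,120))
w=np.array([at_z(p,u,.127)[:2] for u in B]);f=fit(w,np.array([[.025,.03],[.025,-.03],[-.025,-.03],[-.025,.03]]));print('pale top',w.round(4),f.x,np.abs(f.fun).max())
E
```

```text
[[ 0.5712  0.2479]
 [ 0.5478 -0.0438]
 [ 0.3931 -0.0304]
 [ 0.415   0.2607]]
[ 0.57245559  0.1014215  -0.07906103] 0.0016412104093558866
[[ 0.5681  0.2515]
 [ 0.5444 -0.0417]
 [ 0.3922 -0.0295]
 [ 0.4196  0.262 ]]
[ 0.5717424   0.10290775 -0.08443092] 0.00497689517450739
blue top [[ 0.493   0.0579]
 [ 0.4918 -0.0109]
 [ 0.4385 -0.0105]
 [ 0.441   0.0585]] [ 0.46607465  0.02375157 -0.02077114] 0.0013511913529129504
blue scene [[ 0.4926  0.0589]
 [ 0.4921 -0.0064]
 [ 0.4428 -0.007 ]
 [ 0.4423  0.0599]] [ 0.46742201  0.02635298 -0.00176769] 0.0029414016301239423
pale top [[0.5033 0.2324]
 [0.5061 0.1738]
 [0.4551 0.1679]
 [0.451  0.2268]] [0.47886195 0.20022139 0.08029745] 0.00195803762771507
```

The top view shows the blue carton right of the opening's line (around 309,211) and the pale one to the left (242,208). The deck corner fit puts the chute at (0.572, 0.102) with yaw -0.08. The blue carton is at (0.466, 0.025). I'll move to the carton's right side with the fingers shut, aligned to the chute and leaning back 15°.

```bash
python3 -m inch '[[0.0225,0.05,0,0,0,-7,-1],[0.0225,0.05,0,0,0,-7,-1],[0.0225,0.05,0,0,0,-7,-1],[0.0225,0.05,0,-0.6,-7.5,0,-1],[0.0225,0.05,0,-0.6,-7.5,0,-1],[0.0225,0.05,0,0,0,0,-1],[0.0225,0.05,0,0,0,0,-1],[0.0225,0.05,0,0,0,0,-1],[0.0225,0.05,0,0,0,0,-1],[0.0225,0.045,0,0,0,0,-1],[0.0225,0.045,0,0,0,0,-1],[0.0225,0.045,0,0,0,0,-1]]'
python3 - <<'E'
from h import *
import cv2
s=r.read_state();M=R.from_rotvec(s['orientation']).as_matrix();print(s['clock'],s['eef_pos'],s['width'],M.round(3))
for n in('top','wrist'):cv2.imwrite(f'pics/{n}1.png',cams.snapshot(n)[:,:,::-1])
E
```

```text
clock: 2.4
eef_pos: [0.4634, -0.0599, 0.1963]
orientation: [0.109, 2.875, -0.015]
contact_force: [0.6, -0.9, 0.3]
width: 0.0004
2.4 [ 0.46339602 -0.05991456  0.19626309] 0.0004327469299364811 [[-0.962  0.076  0.261]
 [ 0.073  0.997 -0.02 ]
 [-0.261 -0.    -0.965]]
```

View pics/wrist1.png

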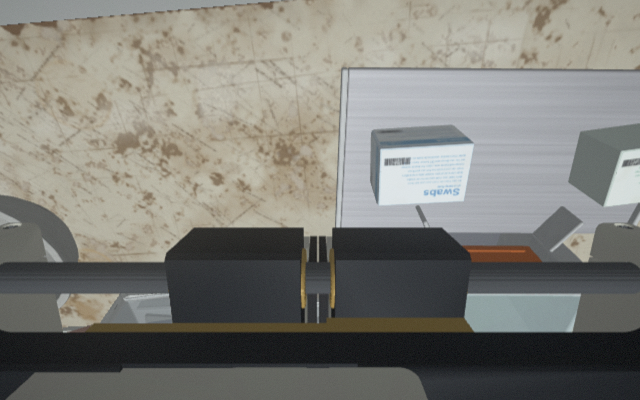

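View pics/top1.png

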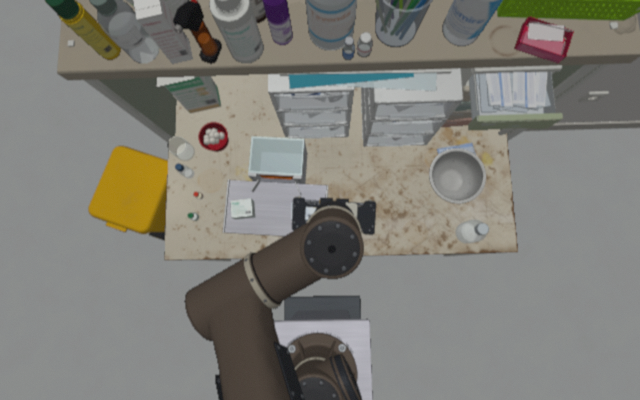

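```bash
python3 -m inch '[[0,0,-0.035,0,0,0,-1],[0,0,-0.035,0,0,0,-1],[0,0,-0.032,0,0,0,-1],[0.001,0.012,0,0,0,0,-1],[0.0005,0.006,0,0,0,0,-1],[0.0005,0.006,0,0,0,0,-1],[0.0005,0.006,0,0,0,0,-1],[0.0005,0.006,0,0,0,0,-1],[0.0005,0.006,0,0,0,0,-1],[0.0005,0.006,0,0,0,0,-1],[0,0,0,0,0,0,-1]]'
python3 - <<'E'
from h import *
import cv2
p=cams.camera_params('wrist');im=cams.snapshot('wrist')
cv2.imwrite('pics/wrist2.png',im[:,:,::-1])
cv2.imwrite('pics/scene2.png',cv2.resize(cams.snapshot('scene')[150:290,220:380,::-1],None,fx=4,fy=4))
print(p)
E
```

```text
clock: 3.88
eef_pos: [0.467, -0.0133, 0.0936]
orientation: [0.109, 2.877, -0.015]
contact_force: [0.9, 0.5, 0.8]
width: 0.0005
{'vertical_fov': 61.81542131881176, 'cx': 317.47498990029766, 'cy': 202.8019988158278, 'origin': array([ 0.35134656, -0.00490999,  0.25796403]), 'orientation': array([1.99309508, 1.84582058, 0.49154496])}
```

View pics/wrist2.png

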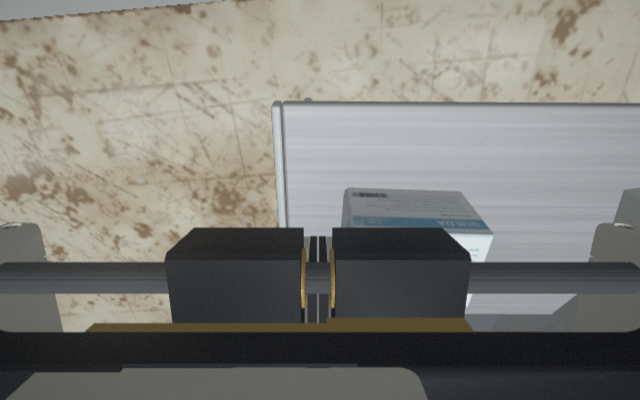

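View pics/scene2.png

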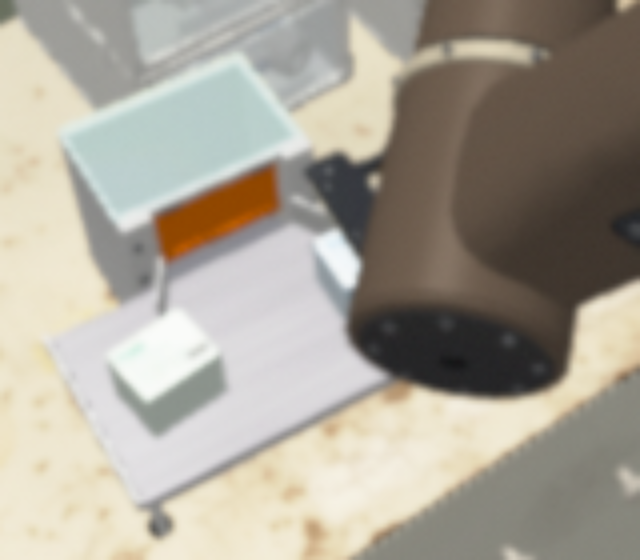

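```bash
cat >> h.py <<'E'
YAW=-0.08; C0=np.array([.572,.102])
def toloc(P):
    d=np.array(P[:2])-C0;c,s=np.cos(YAW),np.sin(YAW);return np.array([c*d[0]+s*d[1],-s*d[0]+c*d[1]])
E
python3 - <<'E'
from h import *
p=cams.camera_params('wrist')
for uv,z in(((345,189),.08),((463,191),.08),((494,233),.126),((283,103),.08),((640,104),.08)):
    P=at_z(p,uv,z);print(P.round(4),toloc(P).round(4))
print(toloc(r.read_state()['eef_pos']))
E
```

```text
[0.4448 0.004  0.08  ] [-0.119  -0.1079]
[0.4516 0.0747 0.08  ] [-0.1178 -0.0368]
[0.4499 0.072  0.126 ] [-0.1193 -0.0396]
[ 0.3915 -0.0266  0.08  ] [-0.1696 -0.1426]
[0.4065 0.1601 0.08  ] [-0.1696  0.0447]
[-0.09557961 -0.12373991]
```

```bash
python3 -m inch '[[0.0005,0.006,0,0,0,0,-1],[0.0007,0.008,0,0,0,0,-1],[0.0007,0.008,0,0,0,0,-1],[0.0007,0.008,0,0,0,0,-1],[0.0007,0.008,0,0,0,0,-1],[0.0007,0.008,0,0,0,0,-1],[0.0007,0.008,0,0,0,0,-1],[0.0007,0.008,0,0,0,0,-1],[0.0005,0.006,0,0,0,0,-1],[0,0,0,0,0,0,-1]]'
python3 - <<'E'
from h import *
import cv2
im=cams.snapshot('wrist')
cv2.imwrite('pics/wrist3.png',im[:,:,::-1])
E
```

```text
clock: 5.22
eef_pos: [0.4729, 0.0547, 0.0936]
orientation: [0.109, 2.877, -0.015]
contact_force: [0.1, 1.3, 0.1]
width: 0.0008
```

View pics/wrist3.png

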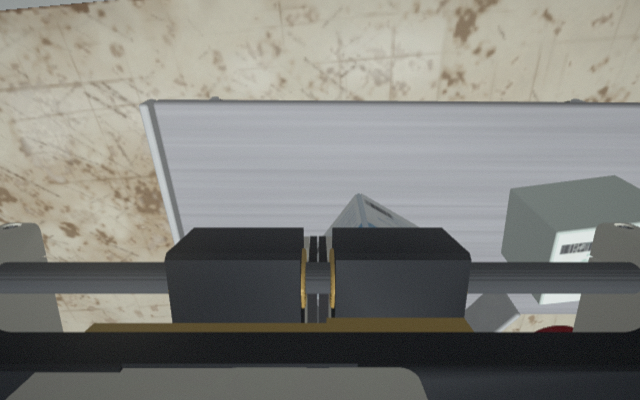

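```bash
python3 -m inch '[[0,-0.01,0,0,0,0,-1],[0,-0.02,0,0,0,0,-1],[0,-0.03,0.01,0,0,0,-1],[0,-0.03,0.04,0,0,0,-1],[0,-0.01,0.04,0,0,0,-1],[0,0,0,0,0,0,-1]]'
python3 - <<'E'
from h import *
import cv2
cv2.imwrite('pics/wrist4.png',cams.snapshot('wrist')[:,:,::-1])
cv2.imwrite('pics/scene4.png',cv2.resize(cams.snapshot('scene')[150:290,220:380,::-1],None,fx=4,fy=4,interpolation=2))
E
```

```text
clock: 6.02
eef_pos: [0.4745, -0.0465, 0.1869]
orientation: [0.113, 2.871, -0.012]
contact_force: [0.7, 0.3, -0.9]
width: 0.0002
```

View pics/wrist4.png

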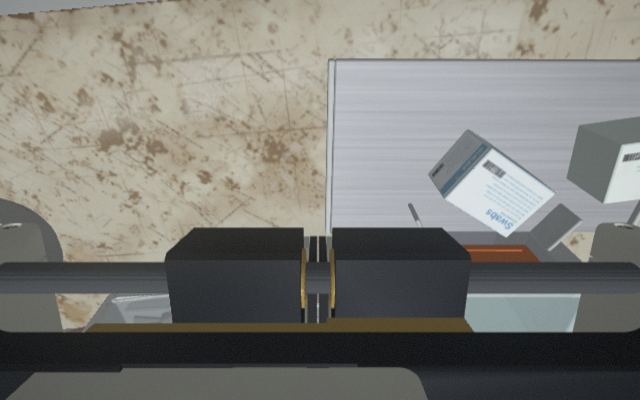

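View pics/scene4.png

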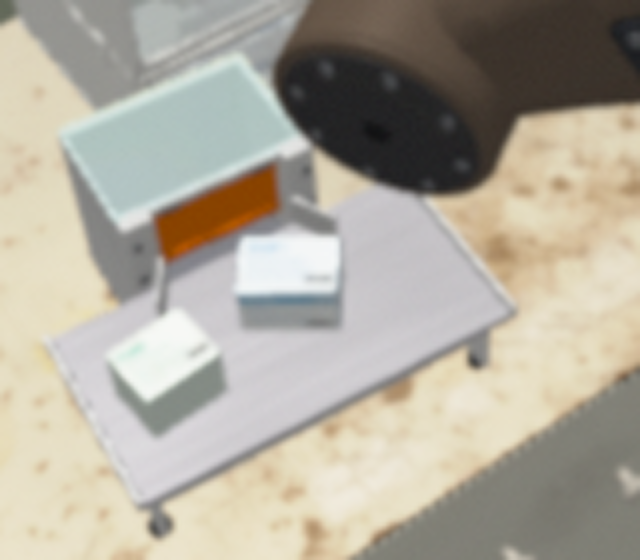

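```bash
python3 - <<'E'
from h import *
q=cams.camera_params('scene');p=cams.camera_params('wrist')
for P,A in((q,[(x/4+220,y/4+150) for x,y in[(243,235),(338,237),(340,293),(237,293)]]),(p,[(555,192),(512,237),(443,196),(487,147)])):
    w=np.array([toloc(at_z(P,u,.126)) for u in A]);print(w.round(4),'lens',[np.linalg.norm(w[i]-w[i-1]).round(4) for i in range(4)],w.mean(0).round(4))
    f=fit(w,np.array([[.0255,.0355],[.0255,-.0355],[-.0255,-.0355],[-.0255,.0355]]));print(f.x,np.abs(f.fun).max())
P=[(471,129),(430,175)]
print([toloc(at_z(p,u,.08)).round(4) for u in P])
print([toloc(at_z(p,u,.08)).round(4) for u in ((334,60),(640,60))])
E
```

```text
[[-0.0369 -0.0004]
 [-0.0748 -0.0564]
 [-0.1186 -0.0327]
 [-0.0805  0.0271]] lens [np.float64(0.0515), np.float64(0.0676), np.float64(0.0497), np.float64(0.0709)] [-0.0777 -0.0156]
[-0.07770359 -0.01559158 -0.56326166] 0.002833165272402405
[[-0.0854  0.0221]
 [-0.0439  0.0018]
 [-0.0819 -0.0615]
 [-0.121  -0.0381]] lens [np.float64(0.0699), np.float64(0.0462), np.float64(0.0738), np.float64(0.0455)] [-0.083  -0.0189]
[-0.08303927 -0.01890141  1.05281336] 0.017064712830765577
[array([-0.1194, -0.0306]), array([-0.0778, -0.0572])]
[array([-0.1717, -0.1443]), array([-0.1719,  0.0828])]
```

```bash
python3 -m inch '[[-0.02,0.015,0,0,0,0,-1],[-0.02,0.03,0,0,0,0,-1],[-0.006,0.04,0,0,0,0,-1],[0,0.04,0,0,0,0,-1],[0,0.013,-0.03,0,0,0,-1],[0,0,-0.033,0,0,0,-1],[0,0,-0.03,0,0,0,-1],[0,0,0,0,0,0,-1]]'
python3 - <<'E'
from h import *
import cv2
s=r.read_state();print(toloc(s['eef_pos']),R.from_rotvec(s['orientation']).as_matrix().round(3))
cv2.imwrite('pics/wrist5.png',cams.snapshot('wrist')[:,:,::-1])
cv2.imwrite('pics/scene5.png',cv2.resize(cams.snapshot('scene')[150:290,220:380,::-1],None,fx=4,fy=4,interpolation=2))
E
```

```text
clock: 7.12
eef_pos: [0.4246, 0.0898, 0.0877]
orientation: [0.109, 2.882, -0.024]
contact_force: [0.4, 0.0, 0.4]
width: 0.0003
[-0.14593491 -0.02390294] [[-0.964  0.077  0.254]
 [ 0.072  0.997 -0.026]
 [-0.255 -0.007 -0.967]]
```

View pics/wrist5.png

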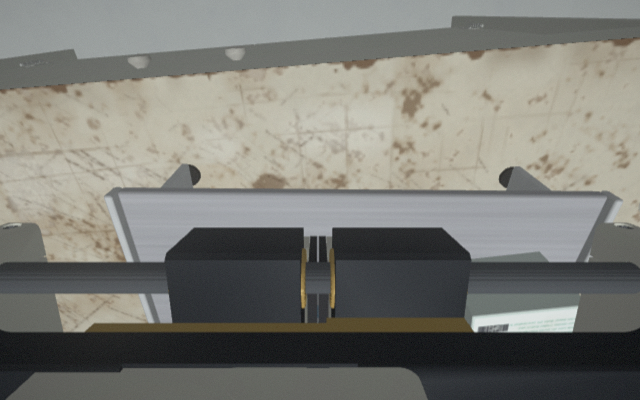

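View pics/scene5.png

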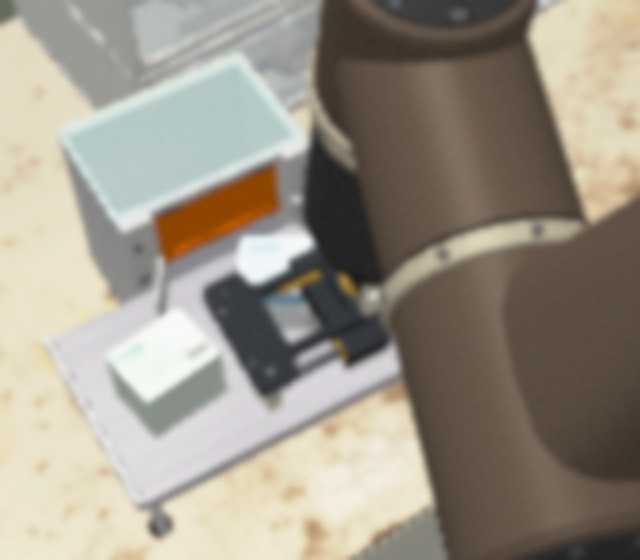

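```bash
python3 -m inch '[[0.006,-0.0005,0.006,0,0,0,-1],[0.006,-0.0005,0,0,0,0,-1],[0.005,-0.0004,0,0,0,0,-1],[0.005,-0.0004,0,0,0,0,-1],[0.005,-0.0004,0,0,0,0,-1],[0.005,-0.0004,0,0,0,0,-1],[0.005,-0.0004,0,0,0,0,-1],[0.005,-0.0004,0,0,0,0,-1],[0,0,0,0,0,0,-1]]'
python3 - <<'E'
from h import *
import cv2
s=r.read_state();print(toloc(s['eef_pos']))
a=cams.snapshot('scene')[:,:,::-1];b=cams.snapshot('top')[:,:,::-1]
cv2.imwrite('pics/s6.png',cv2.hconcat([cv2.resize(a[150:290,220:340],None,fx=3.3,fy=3.3,interpolation=2),cv2.resize(b[130:270,210:330],None,fx=3.3,fy=3.3,interpolation=2)]))
E
```

```text
clock: 8.35
eef_pos: [0.4692, 0.0888, 0.0966]
orientation: [0.111, 2.877, -0.016]
contact_force: [0.6, -0.2, 1.0]
width: 0.0004
[-0.10145925 -0.02138858]
```

View pics/s6.png

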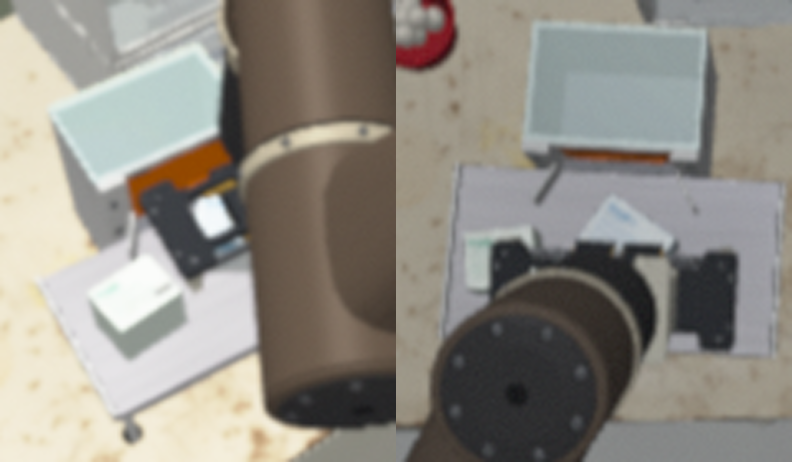

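```bash
python3 - <<'E'
from h import *
p=cams.camera_params('top')
for u in ((275.5,190),(293.6,204.2),((580-396)/3.3+210,238/3.3+130)):print(toloc(at_z(p,u,.126)).round(4))
E
```

```text
[-0.0432 -0.0008]
[-0.0813 -0.0552]
[-0.0795  0.0243]
```

```bash
python3 - <<'E'
from h import *
import cv2
p=cams.camera_params('top')
for z in(.15,.17,.19):print(toloc(at_z(p,(277.9,203.6),z)).round(4))
s=r.read_state();print(s['clock'],s['eef_pos'],s['contact_force'])
w=cams.snapshot('wrist')[:,:,::-1];cv2.imwrite('pics/w7.png',w)
a=cams.snapshot('scene')[:,:,::-1]
M=R.from_rotvec(s['orientation']).as_matrix()
q=cams.camera_params('scene')
def box(dx,dy):
    return np.array([s['eef_pos']+M@np.array([sx*dx,sy*dy,zz]) for zz in(0,-.066) for sx,sy in((1,1),(1,-1),(-1,-1),(-1,1))])
c=cv2.resize(a[170:250,240:340],None,fx=7,fy=7,interpolation=2)
for P in proj(q,box(.0095,.021)): cv2.circle(c,(int((P[0]-240)*7+3),int((P[1]-170)*7+3)),4,(0,0,255),-1)
cv2.imwrite('pics/s7.png',c)
print(proj(cams.camera_params('wrist'),box(.0095,.021)).round())
E
```

```text
[-0.0853 -0.0139]
[-0.0881 -0.0168]
[-0.0909 -0.0196]
8.45 [0.46892234 0.08885434 0.09666775] [0.98885804 0.65726522 0.77258678]
[[354. 219.]
 [283. 219.]
 [284. 249.]
 [353. 249.]
 [371. 269.]
 [267. 269.]
 [268. 311.]
 [369. 311.]]
```

View pics/w7.png

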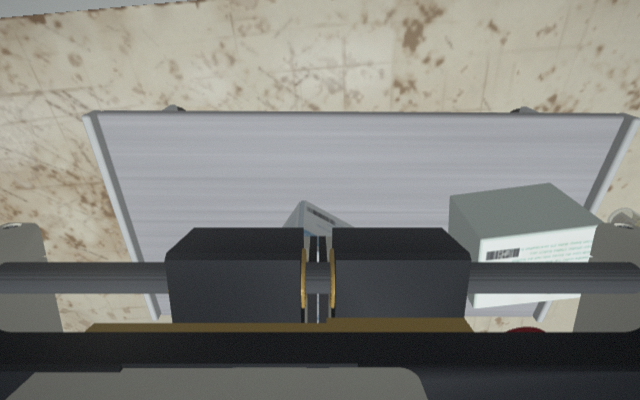

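View pics/s7.png

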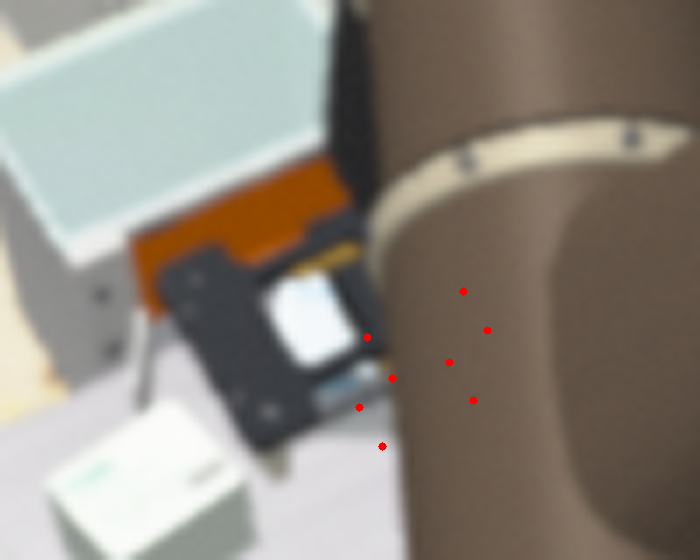

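```bash
python3 - <<'E'
from h import *
import cv2
p=cams.camera_params('wrist')
print(toloc(at_z(p,(304,201),.08)),toloc(at_z(p,(352,227),.08)), toloc(at_z(p,(286,226),.08)))
w=cams.snapshot('wrist')[180:270,260:380,::-1];cv2.imwrite('pics/w8.png',cv2.resize(w,None,fx=6,fy=6,interpolation=2))
E
```

```text
[-0.11502735 -0.03033185] [-0.09562136  0.0006275 ] [-0.09628117 -0.04237901]
```

View pics/w8.png

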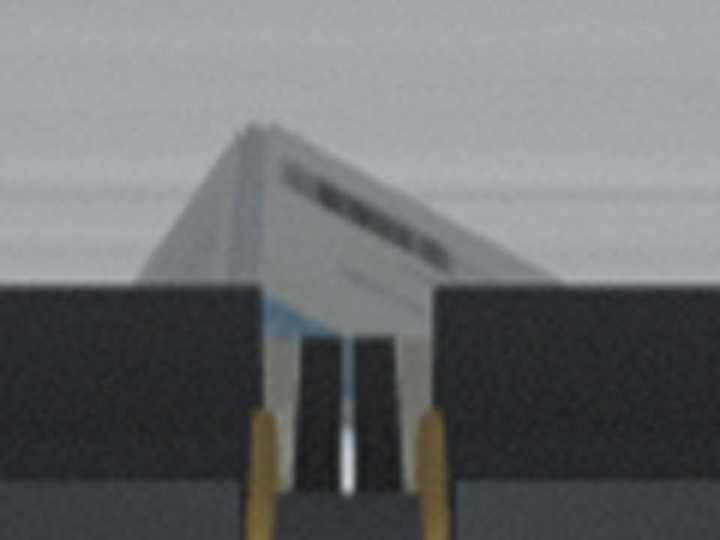

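The first push turned the carton clockwise by about 0.56 rad. The shut fingertips are only about 10 mm wide, narrower than I assumed. I'll push along the rear face's normal near its right corner to turn it back.

```bash
python3 -m inch '[[-0.01,0.0008,0,0,0,0,-1],[-0.0003,-0.004,0,0,0,0,-1],[0.007,-0.0006,0,0,0,0,-1],[0.0033,-0.0022,0,0,0,0,-1],[0.0033,-0.0022,0,0,0,0,-1],[0.0036,-0.0018,0,0,0,0,-1],[0.0037,-0.0015,0,0,0,0,-1],[0,0,0,0,0,0,-1]]'
cat > look.py <<'E'
from h import *
import cv2,sys
n=sys.argv[1]
s=r.read_state();print(s['clock'],toloc(s['eef_pos']),s['eef_pos'][2],s['contact_force'])
w=cams.snapshot('wrist')[:,:,::-1]
b=cams.snapshot('top')[:,:,::-1]
cv2.imwrite(f'pics/{n}w.png',w);cv2.imwrite(f'pics/{n}t.png',b)
o=cv2.hconcat([cv2.resize(w[90:290,160:480],(400,250)),cv2.resize(b[160:240,215:335],(375,250),interpolation=2)]);cv2.imwrite(f'pics/{n}.png',o)
E
python3 look.py l9
```

```text
clock: 9.6
eef_pos: [0.4796, 0.0771, 0.0966]
orientation: [0.111, 2.877, -0.016]
contact_force: [-0.4, 0.1, 1.4]
width: 0.0007
9.6 [-0.0900792  -0.03221478] 0.09655375499775821 [-0.35873491  0.05982946  1.3761194 ]
```

View pics/l9.png

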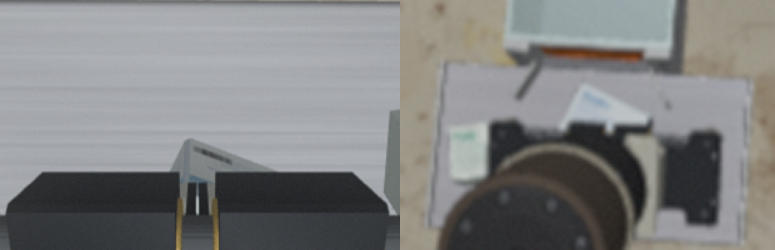

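```bash
cat > m.py <<'E'
from h import *
import sys
p=cams.camera_params(sys.argv[1]);z=float(sys.argv[2]);v=list(map(float,sys.argv[3:]))
w=[toloc(at_z(p,v[i:i+2],z)) for i in range(0,len(v),2)]
for a in w:print(a.round(4))
for i in range(1,len(w)):d=w[i]-w[i-1];print('ang',np.arctan2(d[1],d[0]).round(3),'len',np.linalg.norm(d).round(4))
E
python3 m.py wrist .08 312 202 380 226
python3 m.py top .126 $(python3 -c "print((582-400)/3.125+215,84/3.125+160,(650-400)/3.125+215,119/3.125+160)")
```

```text
[-0.1028 -0.0361]
[-0.085  0.008]
ang 1.186 len 0.0476
[-0.0345  0.0063]
[-0.0636 -0.058 ]
ang -1.995 len 0.0706
```

```bash
python3 -m inch '[[0.0035,-0.0022,0,0,0,0,-1],[0.0035,-0.0022,0,0,0,0,-1],[0.0035,-0.0022,0,0,0,0,-1],[0.0035,-0.002,0,0,0,0,-1],[0,0,0,0,0,0,-1]]'
python3 look.py l10
```

```text
clock: 10.32
eef_pos: [0.4937, 0.0685, 0.0966]
orientation: [0.111, 2.877, -0.016]
contact_force: [0.2, -1.7, 1.6]
width: 0.0006
10.325 [-0.07537505 -0.03965405] 0.09661638493578546 [ 0.1724386  -1.71486302  1.64655057]
```

View pics/l10.png

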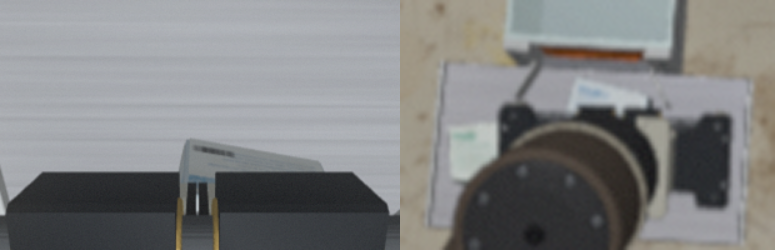

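```bash

python3 m.py wrist .08 310 202 416 218
python3 m.py top .126 $(python3 -c "print((577-400)/3.125+215,79/3.125+160,(650-400)/3.125+215,102/3.125+160)")
```

```text
[-0.0881 -0.0449]
[-0.0765  0.023 ]
ang 1.401 len 0.0689
[-0.0301  0.0112]
[-0.0479 -0.057 ]
ang -1.826 len 0.0705
```

```bash
python3 -m inch '[[-0.02,0.0016,0,0,0,0,-1],[0,0,0.055,0,0,0,-1],[0.0187,-0.0226,0,0,0,0,-1],[0.0188,-0.0226,0,0,0,0,-1],[0,0,-0.034,0,0,0,-1],[0,0,0,0,0,0,-1],[0.0006,0.008,0,0,0,0,-1],[0.0004,0.006,0,0,0,0,-1],[0.0004,0.005,0,0,0,0,-1],[0.0004,0.005,0,0,0,0,-1],[0.0004,0.005,0,0,0,0,-1],[0,0,0,0,0,0,-1]]'
python3 look.py l11
```

```text
clock: 11.92
eef_pos: [0.5131, 0.0545, 0.1176]
orientation: [0.11, 2.877, -0.016]
contact_force: [-0.3, -0.4, 0.6]
width: 0.0003
11.925 [-0.05490755 -0.0521023 ] 0.11758173844143005 [-0.30110977 -0.42396788  0.61217068]
```

View pics/l11.png

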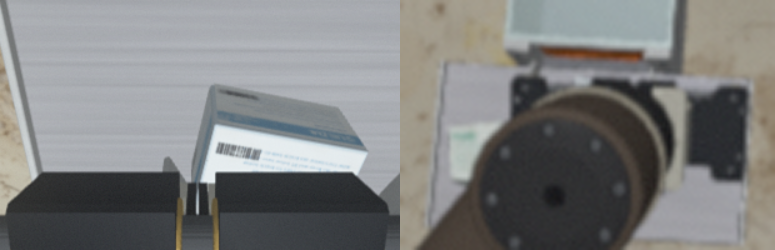

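```bash

python3 m.py wrist .08 328 158 440 173
python3 m.py wrist .126 332 188 452 211 
```

```text
[-0.0885 -0.0464]
[-0.078  0.028]
ang 1.432 len 0.0751
[-0.0904 -0.0455]
[-0.0765  0.0203]
ang 1.362 len 0.0673
```

View pics/l11w.png

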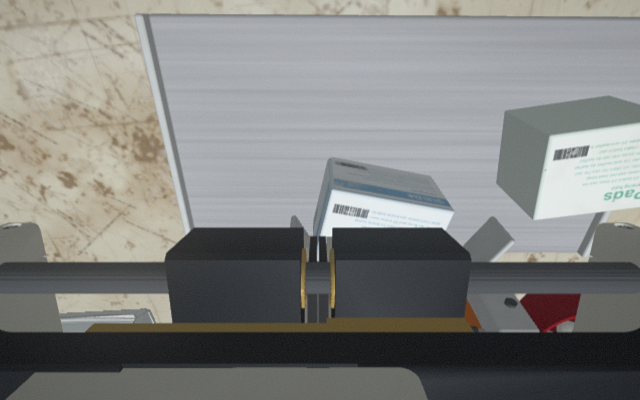

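```bash
python3 -m inch '[[0.0004,0.004,0,0,0,0,-1],[0.0004,0.004,0,0,0,0,-1],[0.0004,0.004,0,0,0,0,-1],[0,0,0,0,0,0,-1]]'
python3 look.py l12
```

```text
clock: 12.52
eef_pos: [0.5143, 0.0664, 0.1176]
orientation: [0.11, 2.877, -0.016]
contact_force: [0.1, -0.3, 0.9]
width: 0.0
12.525 [-0.05462232 -0.04010732] 0.11756250114398517 [ 0.14921365 -0.30530896  0.91527895]
```

View pics/l12w.png

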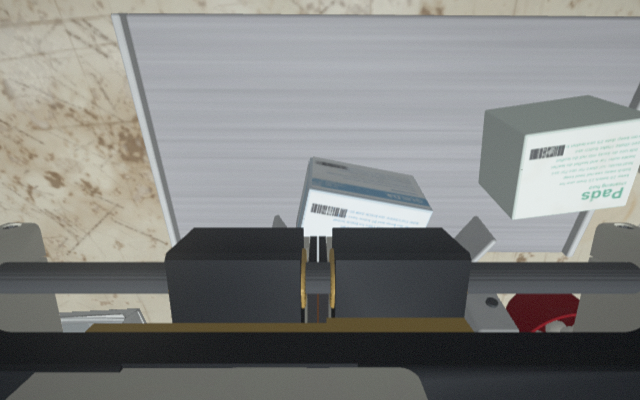

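```bash
python3 - <<'E'
from h import *
import cv2
a=cv2.imread('pics/l12w.png')[200:330,270:370];cv2.imwrite('pics/z12.png',cv2.resize(a,None,fx=5,fy=4.5,interpolation=2))
s=r.read_state();M=R.from_rotvec(s['orientation']).as_matrix();p=cams.camera_params('wrist')
for z in(0,-.019,-.04):print(z,proj(p,s['eef_pos']+M@[0,0,z]).round(1),proj(p,s['eef_pos']+M@[.0095,0,z]).round(1),proj(p,s['eef_pos']+M@[-.0095,0,z]).round(1))
print(M.T@(p['origin']-s['eef_pos']), M.T@R.from_rotvec(p['orientation']).as_matrix()[:,2])
E
python3 m.py wrist .08 311 157 415 178; python3 m.py wrist .126 300 204 433 208
```

```text
0 [[318.4 233.9]] [[318.4 218.8]] [[318.4 248.7]]
-0.019 [[318.5 246. ]] [[318.5 229.4]] [[318.5 262. ]]
-0.04 [[318.6 262.5]] [[318.6 244.1]] [[318.6 280.3]]
[ 0.06923765 -0.00047577 -0.18886253] [-2.55720552e-01 -3.67556991e-04  9.66750673e-01]
[-0.0888 -0.0453]
[-0.074   0.0241]
ang 1.361 len 0.0709
[-0.0804 -0.0504]
[-0.0781  0.0217]
ang 1.539 len 0.0722
```

View pics/z12.png

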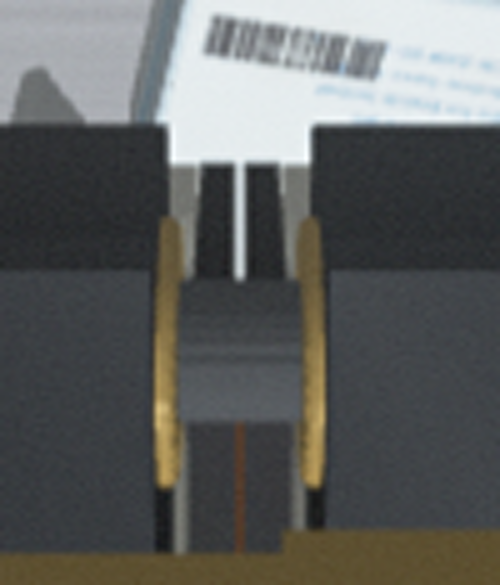

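```bash
python3 - <<'E'
from h import *
import cv2
s=r.read_state();M=R.from_rotvec(s['orientation']).as_matrix();q=cams.camera_params('scene')
a=cams.snapshot('scene')[:,:,::-1]
print(proj(q,s['eef_pos']))
cv2.imwrite('pics/s12.png',cv2.resize(a[150:290,220:380],None,fx=4.2,fy=4.2,interpolation=2))
for u in((318,236),(318,228)):print(toloc(at_z(cams.camera_params('wrist'),u,.126)))
E
```

```text
[[296.31260843 208.88574896]]
[-0.05929298 -0.04072926]
[-0.06479544 -0.04074702]
```

View pics/s12.png

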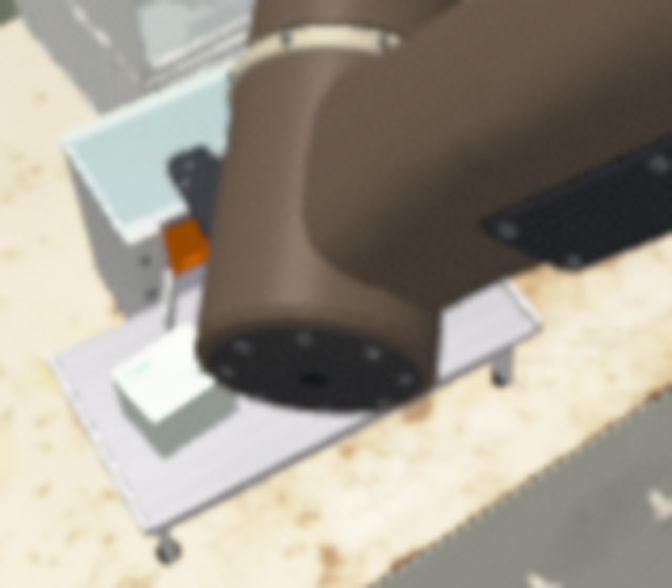

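```bash
python3 -m inch '[[0,0,0.01,0,0,0,-1],[-0.017,-0.026,0,0,0,0,-1],[-0.017,-0.026,0,0,0,0,-1],[0,0,-0.02,0,0,0,-1],[0,0,-0.018,0,0,0,-1],[0,0,0,0,0,0,-1]]'
python3 look.py l13
```

```text
clock: 13.42
eef_pos: [0.4796, 0.0134, 0.0891]
orientation: [0.111, 2.879, -0.018]
contact_force: [0.8, 0.3, 0.6]
width: 0.0001
13.425 [-0.08502005 -0.09573452] 0.0891435415130177 [0.77908285 0.25404853 0.58549655]
```

View pics/l13w.png

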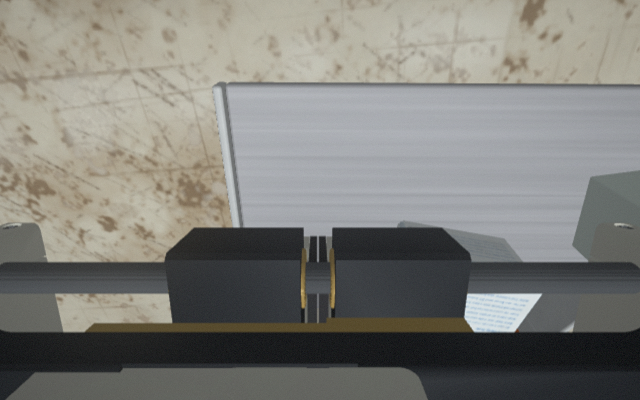

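View pics/l13.png

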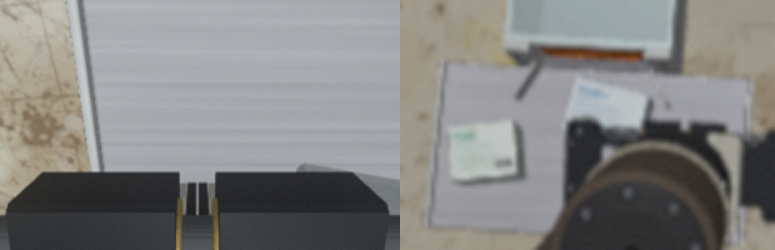

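```bash
python3 m.py top .126 270.7 185.6 295 191.4; python3 -m inch '[[0,0,-0.002,0,0,0,-1],[0,0,-0.002,0,0,0,-1],[0,0,-0.002,0,0,0,-1],[0,0,0,0,0,0,-1]]';python3 -m inch '[[0,0,-0.002,0,0,0,-1],[0,0,0,0,0,0,-1]]'
```

```text
[-0.0312  0.0138]
[-0.0443 -0.0568]
ang -1.755 len 0.0718
clock: 14.02
eef_pos: [0.4801, 0.014, 0.0834]
orientation: [0.11, 2.877, -0.016]
contact_force: [1.0, 0.2, -0.9]
width: 0.0003
clock: 14.28
eef_pos: [0.4802, 0.014, 0.0814]
orientation: [0.11, 2.877, -0.016]
contact_force: [0.3, 0.2, -0.2]
width: 0.0005
```

```bash
python3 -m inch '[[0.013,-0.001,0.003,0,0,0,-1],[0.013,-0.001,0,0,0,0,-1],[0.0008,0.01,0,0,0,0,-1],[0.0006,0.008,0,0,0,0,-1],[0.0004,0.005,0,0,0,0,-1],[0.0004,0.005,0,0,0,0,-1],[0.0004,0.005,0,0,0,0,-1],[0,0,0,0,0,0,-1]]'
python3 look.py l14
```

```text
clock: 15.28
eef_pos: [0.5089, 0.0455, 0.0846]
orientation: [0.11, 2.877, -0.015]
contact_force: [0.5, -0.1, -0.5]
width: 0.0005
15.275 [-0.05839683 -0.061398  ] 0.08462562521715318 [ 0.48523193 -0.13113491 -0.48482359]
```

View pics/l14w.png

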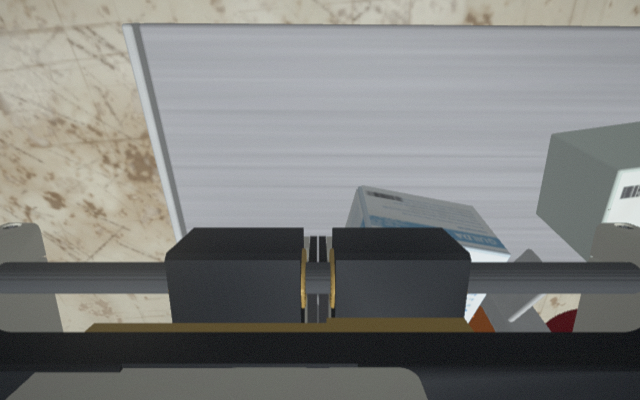

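View pics/l14.png

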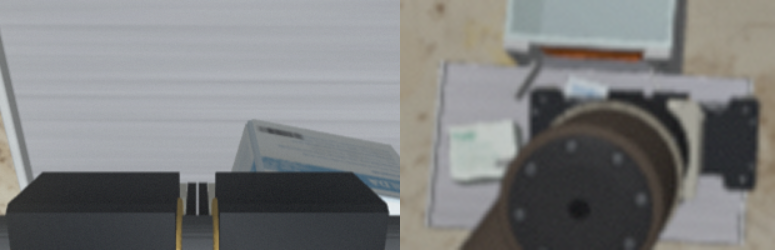

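```bash
python3 m.py wrist .08 362 186 474 206
```

```text
[-0.0884 -0.0372]
[-0.0754  0.0294]
ang 1.379 len 0.0678
```

```bash
python3 -m inch '[[0.0004,0.005,0,0,0,0,-1],[0.0003,0.004,0,0,0,0,-1],[0,0,0,0,0,0,-1],[-0.0008,-0.01,0,0,0,0,-1],[-0.002,-0.02,0,0,0,0,-1]]'
python3 look.py l15
```

```text
clock: 16.0
eef_pos: [0.5067, 0.0236, 0.0845]
orientation: [0.109, 2.877, -0.016]
contact_force: [0.7, 0.4, -0.6]
width: 0.0004
16.0 [-0.05885169 -0.08332709] 0.0845079962606185 [ 0.74592686  0.40865798 -0.57925626]
```

View pics/l15w.png

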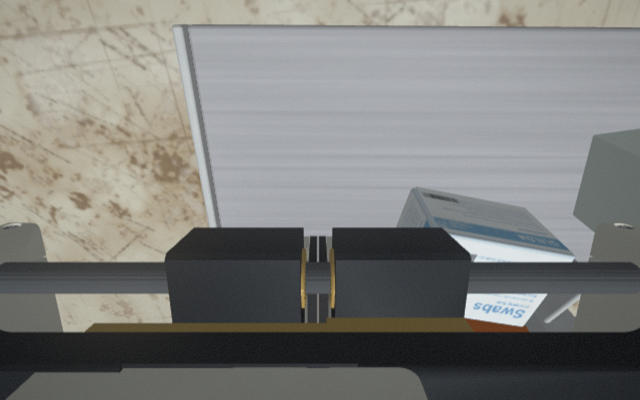

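```bash
python3 m.py wrist .08 414 187 527 206; python3 m.py wrist .126 575 254
```

```text
[-0.0889 -0.0306]
[-0.0766  0.0373]
ang 1.39 len 0.069
[-0.0777  0.0342]
```

```bash
python3 -m inch '[[-0.022,0.0018,0,0,0,0,-0.09],[-0.022,0.0018,0,0,0,0,-0.09],[-0.022,0.0017,0,0,0,0,-0.09],[0.0017,0.021,0,0,0,0,-0.09],[0.0017,0.021,0,0,0,0,-0.09],[0.0017,0.021,0,0,0,0,-0.09],[0.0017,0.022,0,0,0,0,-0.09],[0,0,0,0,0,0,-0.09]]'
python3 look.py l16
```

```text
clock: 17.1
eef_pos: [0.448, 0.1156, 0.0848]
orientation: [0.108, 2.877, -0.015]
contact_force: [-0.2, -0.7, 0.3]
width: 0.0399
17.1 [-0.1247272   0.00363353] 0.08475890623103674 [-0.21181757 -0.7044916   0.25840025]
```

View pics/l16w.png

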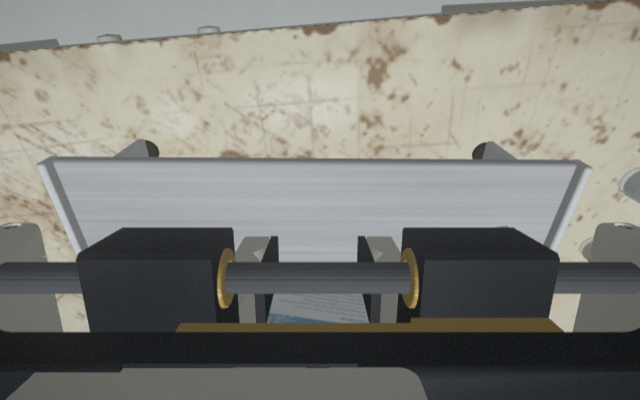

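View pics/l16.png

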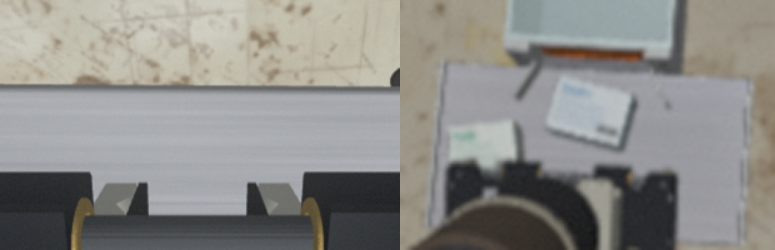

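```bash
python3 m.py top .126 $(python3 -c "
for x,y in((558,75),(636,93),(622,148),(545,128)):print((x-400)/3.125+215,y/3.125+160)")
```

```text
[-0.0273  0.0289]
[-0.0403 -0.0437]
[-0.0914 -0.0344]
[-0.0769  0.037 ]
ang -1.748 len 0.0738
ang 2.963 len 0.052
ang 1.369 len 0.0729
```

```bash
python3 -m inch '[[0.006,-0.0009,0,0,0,0,-0.09],[0.006,-0.0009,0,0,0,0,-0.09],[0.006,-0.0009,0,0,0,0,-0.09],[0.006,-0.0009,0,0,0,0,-0.09],[0.006,-0.0009,0,0,0,0,-0.09],[0.005,-0.0006,0,0,0,0,-0.09],[0.005,-0.0004,0,0,0,0,-0.09],[0,0,0,0,0,0,-0.09]]'
python3 look.py l17
```

```text
clock: 18.2
eef_pos: [0.4879, 0.1089, 0.0845]
orientation: [0.111, 2.877, -0.016]
contact_force: [0.5, 0.6, 0.4]
width: 0.0398
18.2 [-0.08442731  0.00013224] 0.08450901353615481 [0.52018444 0.5982817  0.42209659]
```

View pics/l17w.png

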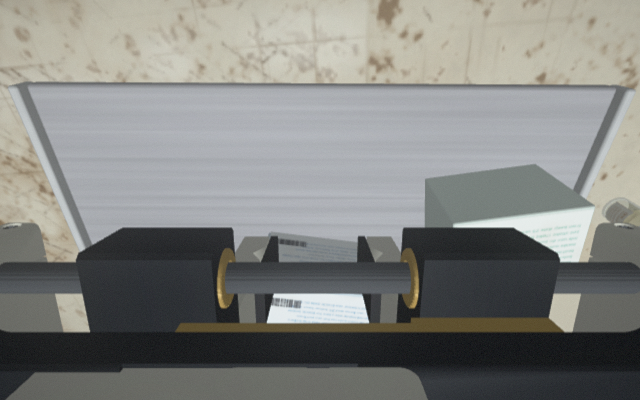

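View pics/l17.png

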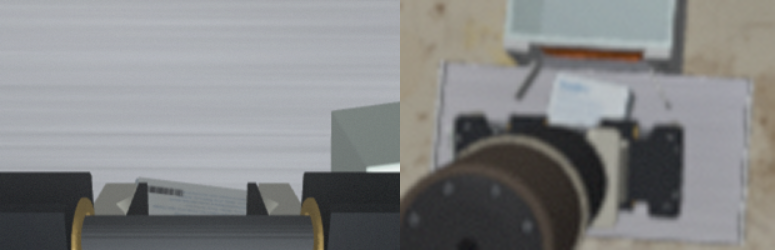

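```bash
python3 m.py wrist .08 270 233 357 242;python3 m.py top .126 $(python3 -c "
for x,y in((554,72),(633,88)):print((x-400)/3.125+215,y/3.125+160)")
```

```text
[-0.0822 -0.0297]
[-0.0755  0.0242]
ang 1.447 len 0.0543
[-0.0247  0.0328]
[-0.0358 -0.0406]
ang -1.721 len 0.0743
```

```bash
python3 -m inch '[[0.005,-0.0004,0,0,0,0,-0.09],[0.005,-0.0004,0,0,0,0,-0.09],[0.005,-0.0004,0,0,0,0,-0.09],[0.005,-0.0004,0,0,0,0,-0.09],[0,0,0,0,0,0,-0.09]]'
python3 look.py l18
```

```text
clock: 18.92
eef_pos: [0.508, 0.1073, 0.0845]
orientation: [0.111, 2.877, -0.016]
contact_force: [-0.5, -0.7, 0.3]
width: 0.0401
18.925 [-0.06426376  0.00011826] 0.08449851262475297 [-0.46318711 -0.65996797  0.25722696]
```

View pics/l18w.png

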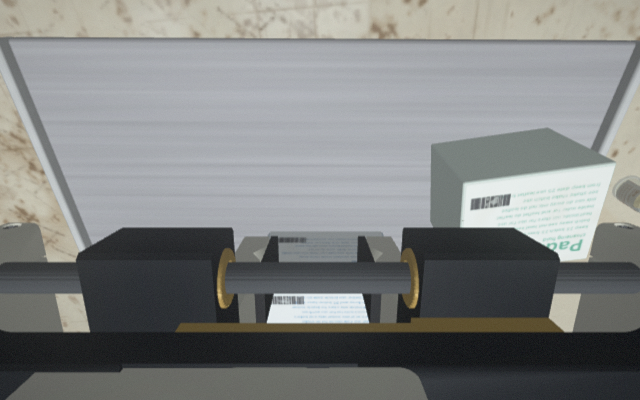

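View pics/l18.png

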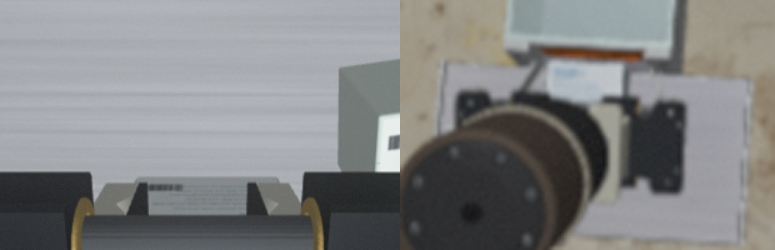

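```bash
python3 m.py wrist .08 285 232 355 233; python3 -m inch '[[0,0,0.0055,-0.4,-5,0,-0.09],[0.005,-0.0004,0,0,0,0,-0.09],[0.005,-0.0004,0,0,0,0,-0.09],[0.005,-0.0004,0,0,0,0,-0.09],[0.005,-0.0004,0,0,0,0,-0.09],[0.004,-0.0003,0,0,0,0,-0.09],[0,0,0,0,0,0,-0.09]]'
python3 look.py l19
```

```text
[-0.0629 -0.0205]
[-0.0623  0.0225]
ang 1.556 len 0.043
clock: 19.9
eef_pos: [0.5327, 0.1046, 0.0901]
orientation: [0.109, 2.793, -0.022]
contact_force: [0.2, -0.5, -0.1]
width: 0.04
19.9 [-0.03935689 -0.00052601] 0.09005277849077961 [ 0.24633698 -0.5097326  -0.11991353]
```

View pics/l19w.png

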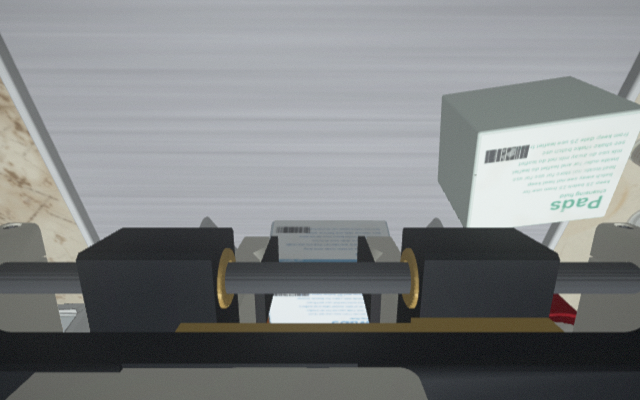

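View pics/l19.png

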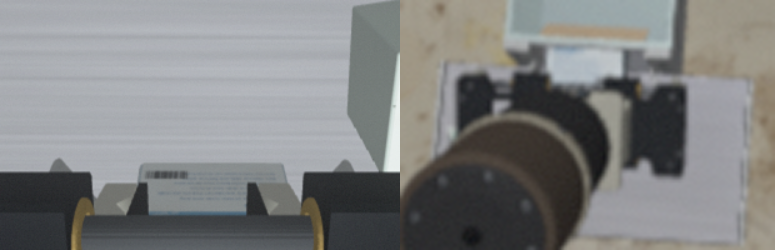

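```bash
python3 m.py wrist .08 274 221 387 221; python3 -m inch '[[0.005,-0.0004,0,0,0,0,-0.09],[0.004,-0.0003,0,0,0,0,-0.09],[0.004,-0.0003,0,0,0,0,-0.09],[0,0,0,0,0,0,-0.09]]'
python3 look.py l20
```

```text
[-0.0417 -0.0283]
[-0.0419  0.0419]
ang 1.574 len 0.0701
clock: 20.5
eef_pos: [0.5457, 0.1036, 0.0901]
orientation: [0.109, 2.793, -0.022]
contact_force: [-0.9, -0.6, -0.1]
width: 0.0401
20.5 [-0.02636641 -0.00049707] 0.09008798113478428 [-0.90669242 -0.63100085 -0.13855961]
```

View pics/l20w.png

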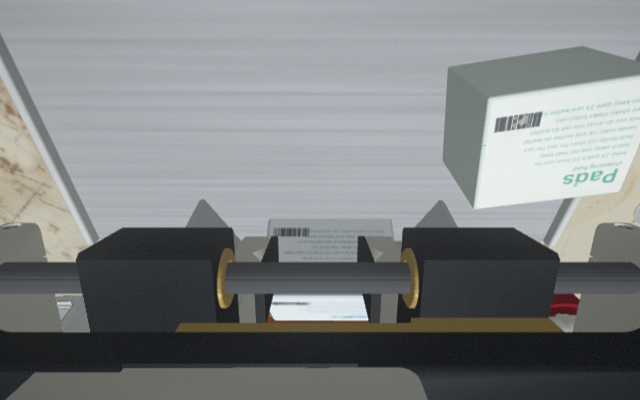

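View pics/l20.png

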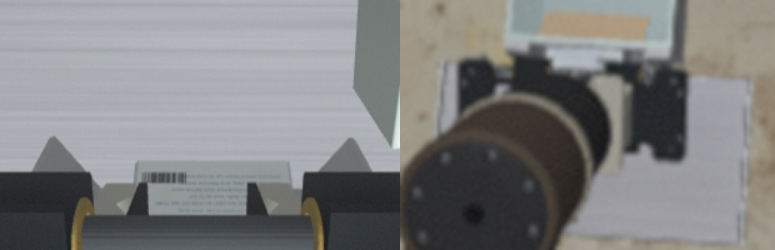

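```bash
python3 -m inch '[[0.003,-0.0002,0.002,-0.25,-3,0,-0.09],[0.004,-0.0003,0,0,0,0,-0.09],[0,0,0,0,0,0,-0.09],[0,0,0,0,0,0,-0.09]]'
python3 look.py l21
```

```text
clock: 21.1
eef_pos: [0.5534, 0.1023, 0.0953]
orientation: [0.108, 2.747, -0.022]
contact_force: [-0.4, 0.0, -1.3]
width: 0.04
21.1 [-0.01860244 -0.00122489] 0.09533231012781582 [-0.3930068   0.04079411 -1.25838455]
```

View pics/l21w.png

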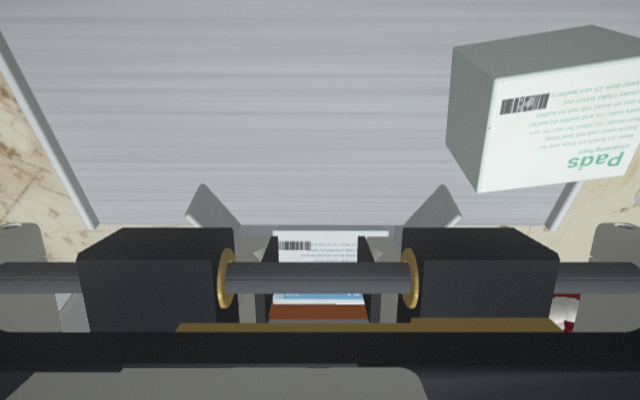

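View pics/l21.png

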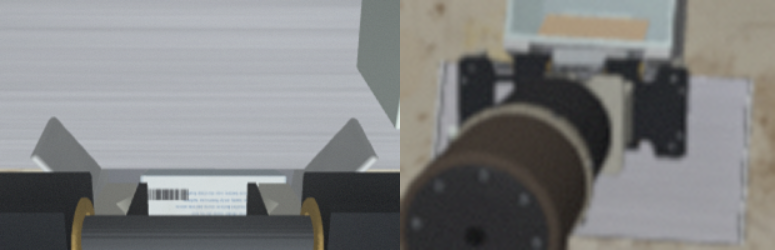

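```bash
python3 -m inch '[[0,0,0,0,0,0,-0.09],[-0.005,0.0004,0,0,0,0,-0.09],[-0.01,0.0008,0,0,0,0,-0.09],[-0.015,0.0012,0,0,0,0,-0.09],[0,0,0,0,0,0,-0.09]]'
python3 look.py l22
```

```text
clock: 21.82
eef_pos: [0.5229, 0.1039, 0.0988]
orientation: [0.101, 2.752, -0.02]
contact_force: [0.3, -0.7, 0.0]
width: 0.0399
21.825 [-0.04911881 -0.00199504] 0.09875666980996453 [ 0.33753512 -0.65626107  0.00416421]
```

View pics/l22w.png

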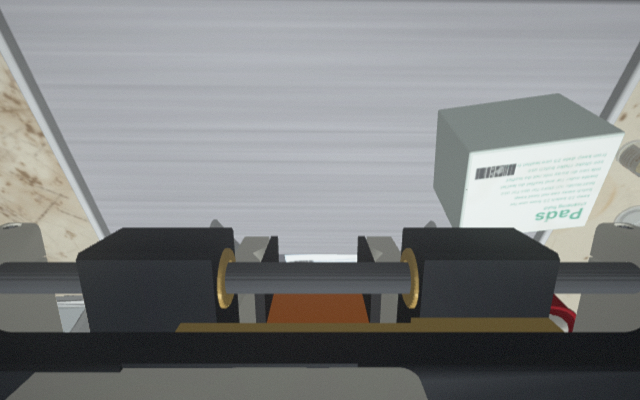

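View pics/l22.png

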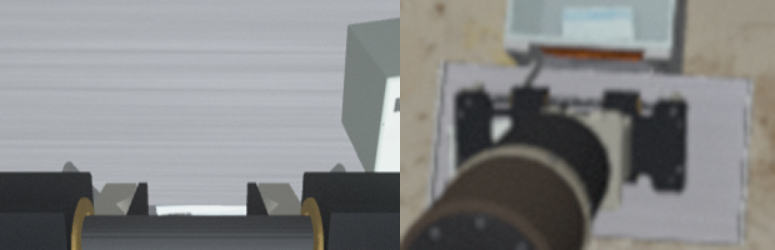

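```bash
python3 -m inch '[[-0.03,0.0024,0.005,0,0,0,-0.09],[-0.02,0.0016,0.04,0,0,0,-0.09],[-0.01,-0.03,0.04,0,0,0,-0.09],[0,-0.05,0.02,0,0,0,-0.09],[0,-0.06,0,0,0,0,-0.09],[0,-0.06,0,0,0,0,-0.09],[0,-0.06,0,0,0,0,-0.09],[0,-0.06,0,0,0,0,-0.09],[0,0,0,0,0,0,-0.09]]'
python3 - <<'E'
from h import *
import cv2
a=cams.snapshot('scene')[:,:,::-1];b=cams.snapshot('top')[:,:,::-1]
cv2.imwrite('pics/f1.png',cv2.hconcat([cv2.resize(a[150:270,220:340],None,fx=3.3,fy=3.3,interpolation=2),cv2.resize(b[130:250,210:330],None,fx=3.3,fy=3.3,interpolation=2)]))
cv2.imwrite('pics/f1t.png',b);cv2.imwrite('pics/f1s.png',a)
for n in('scene','top'):
  for q in('blue_carton','pale_carton','flap'):print(n,q,[(d['bbox'],round(d['score'],2)) for d in spotter.search_frame(n,q)[:2]])
E
```

```text
clock: 23.05
eef_pos: [0.4667, -0.2129, 0.2079]
orientation: [0.122, 2.759, -0.03]
contact_force: [-0.8, -0.0, 0.0]
width: 0.04
scene blue_carton [([271.1, 211.7, 17.5, 10.8], 0.4)]
scene pale_carton [([262.9, 244.3, 28.4, 29.6], 0.71)]
scene flap [([289.2, 222.8, 118.2, 122.9], 0.68), ([275.9, 202.6, 32.6, 22.5], 0.55)]
top blue_carton []
top pale_carton [([244.1, 207.9, 27.3, 23.1], 0.71)]
top flap []
```

View pics/f1.png

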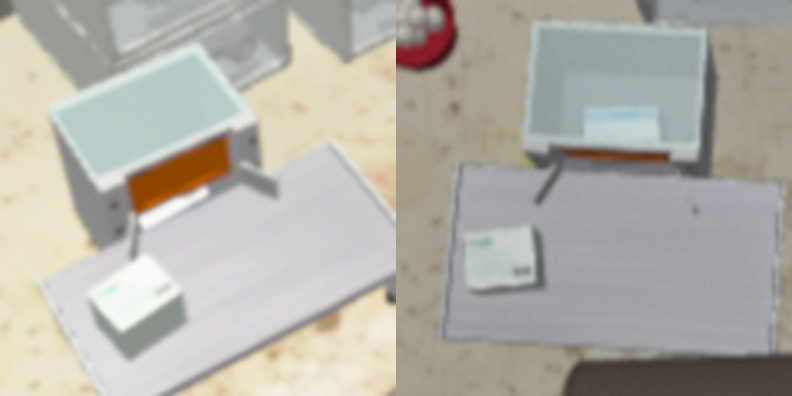

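View pics/f1t.png

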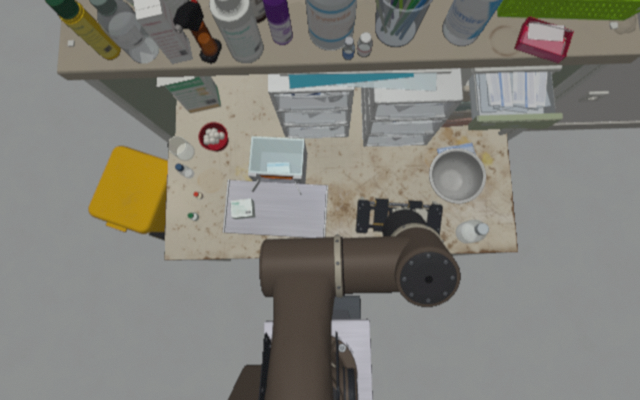

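```bash
python3 - <<'E'
from h import *
import cv2
t=cams.camera_params('top');q=cams.camera_params('scene')
for z in(.055,.03,.08):
  print(z,'scene',[toloc(at_z(q,(220+x/3.3,150+y/3.3),z)).round(3) for x,y in((138,215),(143,228),(208,200),(203,188))],'top',[toloc(at_z(t,(210+(x-396)/3.3,130+y/3.3),z)).round(3) for x,y in((585,106),(657,106),(660,141),(584,137))])
a=cams.snapshot('scene')[180:240,245:305,::-1];b=cams.snapshot('top')[140:190,245:305,::-1]
cv2.imwrite('pics/f2.png',cv2.hconcat([cv2.resize(a,(390,390),interpolation=2),cv2.resize(b,(400,390),interpolation=2)]))
E
```

```text
0.055 scene [array([0.027, 0.038]), array([0.011, 0.041]), array([ 0.008, -0.024]), array([ 0.023, -0.027])] top [array([0.054, 0.041]), array([ 0.058, -0.025]), array([ 0.025, -0.031]), array([0.025, 0.04 ])]
0.03 scene [array([0.047, 0.033]), array([0.03 , 0.035]), array([ 0.027, -0.032]), array([ 0.043, -0.035])] top [array([0.061, 0.046]), array([ 0.064, -0.022]), array([ 0.03 , -0.028]), array([0.03 , 0.044])]
0.08 scene [array([0.007, 0.044]), array([-0.008,  0.047]), array([-0.011, -0.017]), array([ 0.004, -0.019])] top [array([0.048, 0.037]), array([ 0.052, -0.028]), array([ 0.019, -0.033]), array([0.019, 0.036])]
```

View pics/f2.png

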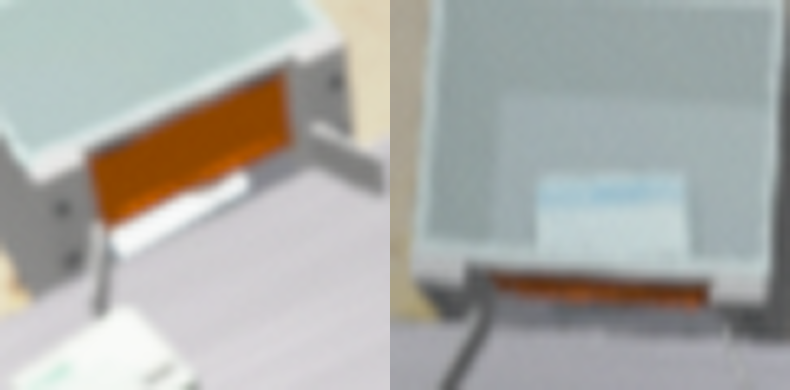

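```bash
python3 - <<'E'
import cv2
a=cv2.imread('pics/scene0.png')[180:240,245:305];b=cv2.imread('pics/f1s.png')[180:240,245:305]
cv2.imwrite('pics/f3.png',cv2.hconcat([cv2.resize(a,(390,390),interpolation=2),cv2.resize(b,(390,390),interpolation=2)]))
E
```

```text
(no output)
```

View pics/f3.png

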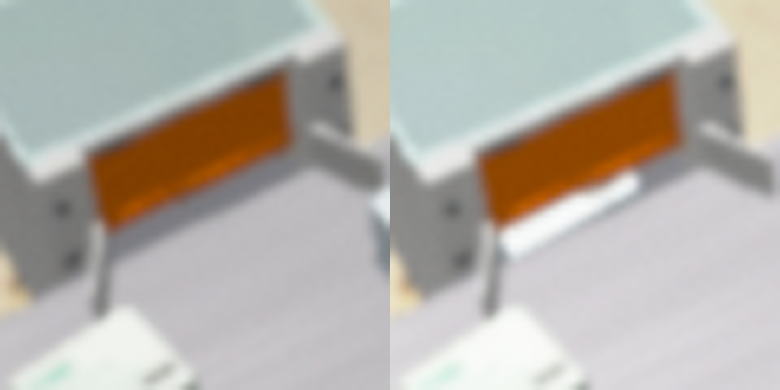

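```bash
python3 -c "
from bench import r
s=r.read_state();print(s['clock'],s['contact_force']);print(r.sign_off())"
```

```text
23.55 [0.56297775 0.5827589  0.01573573]
the job is handed in; nothing more can be done
None
```

The blue-and-white carton is in the returns box and the flap is shut. I handed the job in at 23.6 s with the arm clear of everything. No verdict came back.

**How it went:** I pushed the carton sideways, in line with the opening, with shut fingers. That first push turned it about 0.56 rad clockwise. I turned it back with pushes near the rear corner and centred it with another side push. One more side push passed over it without touching, because the fingertips sat higher than I had assumed. I then pushed it through the flap with the fingers part open. I never gripped or lifted it, and it tipped only at the sill.

**Last checks:**
- **Flap:** in the scene picture it looks the same as at the start, hanging shut.
- **Blue carton:** both cameras place it in the collecting space, with its upper face at about z = 0.055. It probably stands on its nose. A white strip shows through the gap under the flap. I read it as the carton down inside, because the two cameras agree at that height and not at deck height.
- **Pale carton:** its corners match the first picture to within about 1 pixel.
- **Other items:** I planned no contact with the vials or bottles. I did not measure their positions again.
- **Forces:** every reading I took was within about 2 N.

**Check that disagreed:** the network found no blue carton in the last top picture, and gave it only 0.40 in the scene picture. I relied on my own reading of the pictures instead.

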